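Uncover the spin-art tub and hold its speed handle at half

TASK

Lift the blue lid off the white spin-art tub and set it down, without dropping it, flat and centred on the round black mat, right way up, and let go of it. Then press the red pad of the spring-loaded speed handle down until the handle is level (half speed), never all the way down, and keep it pressed there: the job finishes with you still holding the handle level. Leave the three paint jars where they are.

Things in the scene. Friction and masses are not known exactly. Their poses are not given: they have to be found in the camera images.
- spinner: White round open tub of the spin-art machine, fixed to the table, 220 mm across at the rim (232 at the foot), rim 110 mm above the table, wall 4 mm; a turntable with a round canvas is inside, its top 56 mm above the table. Origin: centre of its underside, on the table; z up.
- lid: Loose blue round lid lying on the tub, about 0.25 kg. Plate 228 mm across and 5 mm thick; beneath it a plug 196 mm across and 6 mm deep that sits loosely in the tub's mouth. On its centre a black upright round knob, 30 mm across and 45 mm tall. Origin: centre of the plug's underside, z up through the knob: plate top at z = 11 mm, knob from z = 11 to 56 mm.
- mat: Flat round black rubber mat with a thin grey ring on it, fixed to the table, 250 mm across, 6 mm thick: the place for the lid. Origin: centre of its underside, on the table.
- control: Grey speed control, fixed to the table: base plate 200 x 90 mm and 25 mm tall with two upright cheeks, tops 120 mm above the table, that carry the handle's hinge; a green line on each cheek marks level. Origin: on the table below the handle's red pad; its x axis points from the pad to the cheeks (base from x = -40 to 160 mm), y along the hinge, z up.
- handle_hinge (a point): Point on the handle's hinge axis midway between the cheeks, 115 mm along the control's x axis and 90 mm above the table. Fixed to the control; its axes are those of the control.
- handle_pad (a point): Centre of the top face of the red pad at the end of the handle: pad 44 x 50 mm, 14 mm thick, 120 mm from the hinge. Moves with the handle; its top is about 132 mm above the table when released and 97 mm when level.
- handle (a joint): Angle of the spring handle in rad: 0 released (pad end 0.3 rad above level), 0.3 level (half speed), 0.6 fully down against the stop. The spring pushes it back up: straight down on the pad it takes about 3 N to start, 8 N at level, 13 N fully down.
- jar_pink: Pink paint jar with a white cap, 64 mm across, 70 mm tall, to be left alone. Origin: centre of its underside.
- jar_green: Green paint jar with a white cap, 64 mm across, 70 mm tall, to be left alone. Origin: centre of its underside.
- jar_violet: Violet paint jar with a black cap, 64 mm across, 70 mm tall, to be left alone. Origin: centre of its underside.

How it is judged (in metres and radians):
On the way, in this order (a step that is already met when the one before it is completed fails the run):
1. the lid is lifted clear of the tub (height (world z) of lid above 0.13 m and contact force between lid and spinner below 0.1 N), for 0.1 s.
2. the lid lies flat and centred on the mat, knob up, let go (horizontal distance between lid and mat below 0.03 m and angle between lid's own z axis and vertical below 0.08 rad and height (world z) of lid below 0.02 m and contact force between lid and mat above 0.8 N and linear speed of lid below 0.03 m/s and contact force between each of the fingers, the arm and lid below 0.1 N), for 0.2 s.
3. the robot holds the handle level (value of joint handle between 0.21 and 0.39 rad and contact force between any of the fingers, the arm and control above 2.5 N), for 0.5 s.
At the end, for the whole second after the job is handed in: The lid lies still and flat (within 0.08 rad) on the mat, knob up, its centre within 30 mm of the mat's centre, untouched by the robot; the robot presses the handle with at least 2.5 N and keeps it still at 0.21 to 0.39 rad (level is 0.3) while the program ends and for a second after (all of step 2 and all of step 3 and velocity of joint handle between -0.1 and 0.1 rad/s); the arm keeps its last pose, push and grip.
It fails at once if the handle is pressed nearly all the way down (beyond 0.53 rad) (value of joint handle above 0.53 rad).
It fails at once if the lid is dropped (falls free from more than about 20 mm) (linear speed of lid above 0.65 m/s and contact force between the fingers and lid below 0.1 N).
It fails at once if a paint jar is moved more than 30 mm (distance of any of jar_pink, jar_green, jar_violet from where it was at the start of the episode above 0.03 m).
It also fails if it takes over 64 s, if anything falls off the work surface, if the arm or the gripper's body presses on something with over 40 N, if the wrist force passes 120 N, or if a joint passes its speed limit or range.

ROBOT

A 6-joint arm with a two-finger parallel gripper is mounted at the origin on the work surface. World frame = base frame: x ahead of the robot, y to its left, z up, the work surface at z = 0. Lengths are in m, angles in degrees, forces in N, time in s.
With the tool pointing down it reaches from about 0.3 to 0.75 m from the base axis. Payload 8.5 kg.
Tool frame: the origin (TCP) lies between the finger pads; the fingertips stand 17 mm ahead of it and the grasp point (between the pads) lies 2 mm behind it; z points along the fingers, y is the direction in which the jaws open and shut (so a half turn about z gives the same grasp; the last joint's range is limited). The gripper opens to 85 mm and grips with 20 to 120 N. Pads are 22 mm wide; open, the fingers measure 114 mm over their backs; the gripper's body (76 mm by 85 mm) begins 54 mm behind the grasp point. The pads swing forward as they close: fully open they stand 13 mm farther back than shut.
Start: joints at [61.404, 21.807, 74.336, -0, 83.858, -12.336], TCP at [0.154, 0.528, 0.248] pointing down, gripper open.
Joint ranges: [-178.18, 178.18], [-50.72, 133.34], [12.68, 142.11], [-81.47, 261.47], [9.98, 163.14], [-165.26, 165.26]. Speed limits (degrees/s): [136.94, 136.94, 180, 180, 180, 180].

INTERFACE

Orientations are given as a 3x3 rotation matrix whose columns are the frame's x, y, z axes.
In Python, from rig import readout, eyes, env gives the robot as it stands.
- The arm moves only by the tool arm_command, never from a script. Its argument "rows" is text: rows parted by semicolons, each of 7 numbers parted by spaces: the closure, from 0 (fully open) to 1 (shut), then the shift along the tool's x, y, z in mm, then the turn, a rotation vector about the tool's x, y, z in degrees. In form: grip dx dy dz rx ry rz; .... A call has 1 to 5 rows; each row shifts and turns the commanded pose from where the row before left it, along the tool's axes as they then stand; what a row does not reach is not made up. A row lasts 1/12 s, in which the tool goes at most 41.7 mm and 7.16 degrees, less where a joint would pass 70% of its speed; a pose out of reach is approached as far as the arm can. A call with a gripper value outside its range is refused whole. The fingers move at their own pace and stop on an object; "squeeze" is the grip in N (left out, the last holds). Time passes only in rows, so rows that do not move let the fingers close. It gives the time, the measured TCP pose, the force and the opening at its end, in the units of the state.
- readout.observe(): the state, without advancing time (a new reading comes with each control period).
- eyes.get_image(name): name is "side" or "top"; returns the picture (384x512x3 uint8, red, green, blue); there is no depth.
- eyes.camera_model(name): a dict with "mtx" (3x3 intrinsics, pixels), "k1" (the pictures are not rectified: a ray, as slopes to the right and down, at radius r is drawn at 1 + k1 r^2 times it, then the intrinsics apply), "view" (4x4, takes a point from world to camera coordinates). Camera axes: x right, y up, looking along -z (the intrinsics and any distortion apply to the point x, -y, -z); pixel columns grow to the right and rows downward; lengths in m; the calibration is good to about 2 mm. A picture is of the moment at which its call begins. camera_model takes no time and is no camera call.
- env.close_job(): hands the job in, once; it reports no verdict.
The state is a dict: "time_s": time; "q": joint angles; "qvel": joint speeds; "joint_efforts": joint torques, N m; "position": TCP position; "tool_rot": TCP orientation; "ft_force": force on the tool from outside, world axes, zero at the start; "wrist_torque": the same for the moment, N m; "grip_width": finger opening in m.
Only numpy, scipy, OpenCV 4.12 (cv2) and the standard library are available. Lean on these libraries where they do the work, as an engineer would, in place of code of your own. Each camera call takes 0.05 s, during which the arm holds its last target. There are 200 camera calls.

## Working session

There is one attempt and no reset: what is moved stays moved. The work goes in short steps, Python scripts to look and compute and a tool call to move; the robot and the scene stay as the last step left them, time stands still between calls to the robot, and variables do not carry over. Pictures are saved under pics/ and viewed, about 8 in all and at most 12, crops included, and the job is handed in when it is done.

Besides the shell and the picture viewer there is one more tool, called after "Request:" as name(argument=value, ...) on one line, values as JSON. arm_command: Moves the arm, as the interface text tells. Its arguments: {"type":"object","properties":{"rows":{"type":"string"},"squeeze":{"type":"number"}},"required":["rows"]}

```bash
mkdir -p pics; ls
python3 - <<'E'
from rig import readout, eyes, env
import cv2,numpy as np
for n in("side","top"):
    cv2.imwrite(f"pics/{n}0.png",cv2.cvtColor(eyes.get_image(n),cv2.COLOR_RGB2BGR)); print({k:np.round(v,3).tolist() for k,v in eyes.camera_model(n).items()})
s=readout.observe();print(s)
E
```

```text
pics
{'mtx': [[449.056, 0.0, 252.749], [0.0, 449.056, 195.671], [0.0, 0.0, 1.0]], 'k1': 0.052, 'view': [[0.936, -0.352, -0.021, -0.567], [0.22, 0.537, 0.814, -0.203], [-0.275, -0.767, 0.58, -1.087], [0.0, 0.0, 0.0, 1.0]]}
{'mtx': [[359.303, 0.0, 254.58], [0.0, 359.303, 193.471], [0.0, 0.0, 1.0]], 'k1': -0.011, 'view': [[0.007, -1.0, 0.015, 0.001], [1.0, 0.007, 0.03, -0.596], [-0.03, 0.015, 0.999, -1.166], [0.0, 0.0, 0.0, 1.0]]}
{'time_s': 0.1, 'q': array([ 6.14056845e+01,  2.18385962e+01,  7.43763589e+01, -8.89889904e-06,
        8.38584130e+01, -1.23374353e+01]), 'qvel': array([-0.08831091, -0.02966451, -0.25394813, -0.00338008,  0.01675593,
       -0.06629055]), 'joint_efforts': array([ 3.29792900e-03, -4.49214506e+01, -2.31657994e+01, -2.69005886e-04,
        3.69127578e-03, -6.66253655e-06]), 'position': array([0.15387914, 0.52780617, 0.24778361]), 'tool_rot': array([[-9.60016166e-01,  2.79943898e-01, -6.12724807e-04],
       [ 2.79944435e-01,  9.60015546e-01, -1.12440479e-03],
       [ 2.73455082e-04, -1.25097567e-03, -9.99999180e-01]]), 'ft_force': array([ 0.1671497 ,  0.06681593, -1.00362969]), 'wrist_torque': array([0.04177878, 0.04933375, 0.05642635]), 'grip_width': 0.08583493324267583}
```

View pics/top0.png

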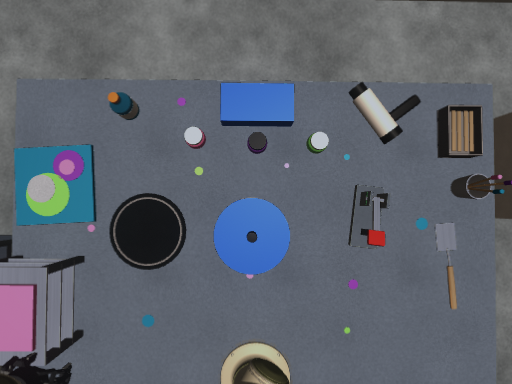

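View pics/side0.png

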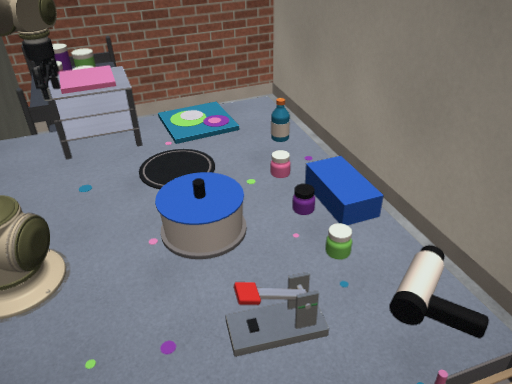

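The top view shows the lid at (252,236), mat at (148,231) and the red pad at (377,238); the jars stand at row ~140, away from the path. The side view agrees.

```bash
cat > h.py <<'E'
import numpy as np,cv2
from rig import readout,eyes,env
def unproj(n,uv,z):
    c=eyes.camera_model(n);K=np.array(c["mtx"]);V=np.array(c["view"]);k=c["k1"]
    d=(np.array(uv,float)-K[:2,2])/K[0,0]; s=d.copy()
    for _ in range(20): s=d/(1+k*(s@s))
    r=V[:3,:3].T@np.array([s[0],-s[1],-1]);o=-V[:3,:3].T@V[:3,3]
    return (o+r*(z-o[2])/r[2]).round(4)
def proj(n,p):
    c=eyes.camera_model(n);K=np.array(c["mtx"]);V=np.array(c["view"])
    q=V[:3,:3]@np.array(p)+V[:3,3];s=np.array([q[0],-q[1]])/-q[2]
    return K[0,0]*s*(1+c["k1"]*(s@s))+K[:2,2]
def blob(n,m,box):
    x0,y0,x1,y1=box;w=np.zeros(m.shape,np.uint8);w[y0:y1,x0:x1]=m[y0:y1,x0:x1]
    cs,_=cv2.findContours(w,cv2.RETR_EXTERNAL,2);c=max(cs,key=cv2.contourArea)
    return c
def shot(n,f):
    im=eyes.get_image(n);cv2.imwrite(f"pics/{f}.png",im[:,:,::-1]);return im
E
python3 - <<'E'
from h import *
im=cv2.imread("pics/top0.png");hs=cv2.cvtColor(im,cv2.COLOR_BGR2HSV);H,S,V=cv2.split(hs)
c=blob("top",(H>105)&(H<125)&(S>170)&(V>100),(205,190,300,285));e=cv2.fitEllipse(c);print("lid",e,unproj("top",e[0],.115))
c=blob("top",V<48,(100,185,198,280));e=cv2.fitEllipse(cv2.convexHull(c));print("mat",e,unproj("top",e[0],.006))
print("knob",unproj("top",(252,237),.16))
c=blob("top",((H<8)|(H>172))&(S>170)&(V>150),(350,215,400,260));e=cv2.minAreaRect(c);print("pad",e,unproj("top",e[0],.13))
im=cv2.imread("pics/side0.png")
a=cv2.resize(cv2.imread("pics/top0.png")[170:260,330:410],None,fx=5,fy=5,interpolation=cv2.INTER_CUBIC)
b=cv2.resize(im[265:355,215:335],None,fx=3.2,fy=3.2,interpolation=cv2.INTER_CUBIC)
o=np.zeros((450,800,3),np.uint8);o[:,:400]=a;o[:b.shape[0],400:400+b.shape[1]]=b[:,:400];cv2.imwrite("pics/ctl.png",o)
E
```

```text
lid ((246.2187957763672, 245.36460876464844), (48.1837043762207, 86.59319305419922), 110.95252990722656) [0.4385 0.0308 0.115 ]
mat ((147.49256896972656, 230.9759063720703), (75.42125701904297, 76.2744140625), 35.60536575317383) [0.471  0.3534 0.006 ]
knob [0.4674 0.0143 0.16  ]
pad ((376.5, 237.5), (15.0, 15.0), 90.0) [ 0.4649 -0.3522  0.13  ]
```

View pics/ctl.png

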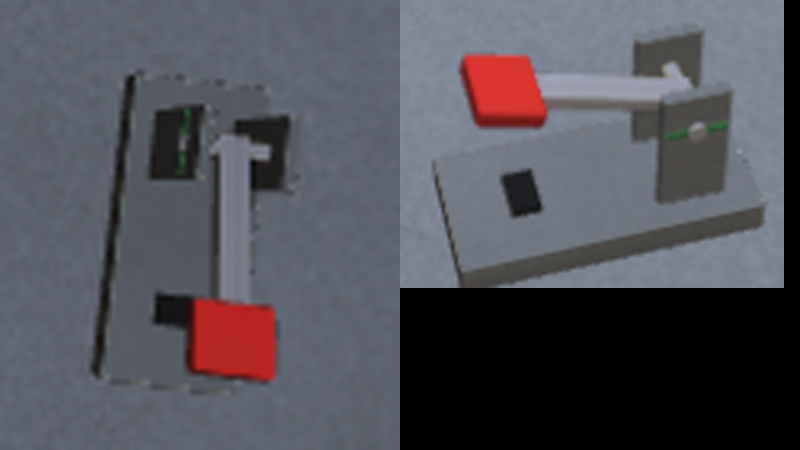

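The crop shows the control nearly parallel to world x (turned about −6°), with the pad released at crop (233,340). Next I check the lid centre by knob and rim, then set out.

Run:
```python
from h import *
print(unproj("top",(252,236),.115),unproj("top",(252,237),.16),unproj("side",(199,181),.16),unproj("side",(242,293),.13))
```

```text
[0.4662 0.0139 0.115 ] [0.4674 0.0143 0.16  ] [0.4696 0.0117 0.16  ] [ 0.4542 -0.3537  0.13  ]
```

Request:
arm_command(rows="0 0 0 0 0 0 -5.5; 0 0 0 0 0 0 -5.5; 0 0 0 0 0 0 -5.26; 0 -20 -30 0 0 0 0; 0 -20 -30 0 0 0 0")

```text
time_s: 0.52
position: [0.1936, 0.4676, 0.2476]
tool_rot: [[-1.0, -0.003, -0.001], [-0.003, 1.0, -0.001], [0.001, -0.001, -1.0]]
ft_force: [-0.5, -0.2, 0.7]
grip_width: 0.0857
```

Request:
arm_command(rows="0 -22 -33 0 0 0 0; 0 -22 -33 0 0 0 0; 0 -22 -33 0 0 0 0; 0 -22 -33 0 0 0 0; 0 -22 -33 0 0 0 0")

```text
time_s: 0.93
position: [0.3044, 0.3012, 0.2482]
tool_rot: [[-1.0, -0.0, -0.0], [-0.0, 1.0, -0.0], [0.0, -0.0, -1.0]]
ft_force: [0.6, 0.3, -0.1]
grip_width: 0.0858
```

Request:
arm_command(rows="0 -22 -33 0 0 0 0; 0 -22 -33 0 0 0 0; 0 -22 -33 0 0 0 0; 0 -22 -33 0 0 0 0; 0 -22 -33 0 0 0 0")

```text
time_s: 1.35
position: [0.4145, 0.1361, 0.2483]
tool_rot: [[-1.0, 0.0, -0.0], [0.0, 1.0, 0.0], [0.0, 0.0, -1.0]]
ft_force: [1.1, 0.0, 0.2]
grip_width: 0.0854
```

Request:
arm_command(rows="0 -14 -31 0 0 0 0; 0 -13 -31 0 0 0 0; 0 -13 -30 0 0 0 0; 0 -13 -30 0 0 0 0; 0 0 0 0 0 0 0")

```text
time_s: 1.77
position: [0.4688, 0.0117, 0.2478]
tool_rot: [[-1.0, 0.004, -0.0], [0.004, 1.0, -0.001], [0.0, -0.001, -1.0]]
ft_force: [-0.3, -0.7, -0.3]
grip_width: 0.0853
```

Run:
```python
from h import *
print(readout.observe()["position"])
a=shot("side","s1")
b=shot("top","t1")
f=lambda i,x,y:cv2.resize(i[y:y+80,x:x+80],(400,400),interpolation=2)
cv2.imwrite("pics/c1.png",np.hstack([f(a,160,120),f(b,212,190)])[:,:,::-1])
```

```text
[0.46876905 0.01168843 0.24777302]
```

View pics/c1.png

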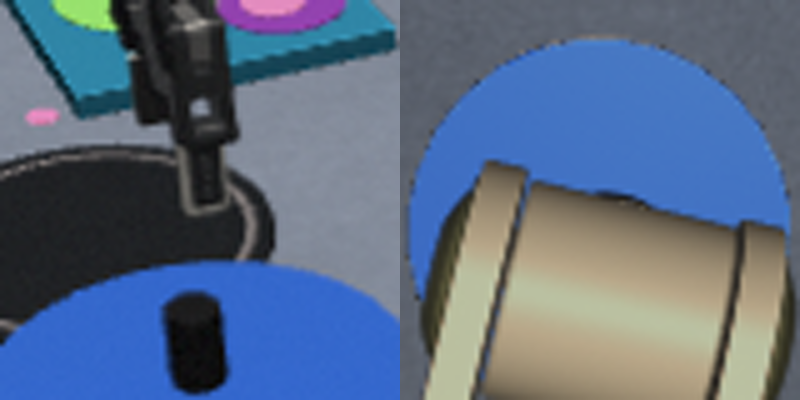

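The gripper stands directly above the knob (side crop: fingertips at (205,210), knob top at (192,300)). I descend and grip.

Request:
arm_command(rows="0 0 2 30 0 0 0; 0 0 0 30 0 0 0; 0 0 0 30 0 0 0; 0 0 0 17 0 0 0; 0 0 0 0 0 0 0", squeeze=60)

```text
time_s: 2.28
position: [0.4648, 0.0195, 0.1385]
tool_rot: [[-1.0, -0.001, -0.007], [-0.001, 1.0, 0.002], [0.007, 0.002, -1.0]]
ft_force: [-1.6, 0.4, -0.8]
grip_width: 0.085
```

Request:
arm_command(rows="1 0 0 0 0 0 0; 1 0 0 0 0 0 0; 1 0 0 0 0 0 0; 1 0 0 0 0 0 0; 1 0 0 0 0 0 0", squeeze=60)

```text
time_s: 2.7
position: [0.4675, 0.0178, 0.1426]
tool_rot: [[-1.0, -0.0, 0.002], [-0.0, 1.0, -0.001], [-0.002, -0.001, -1.0]]
ft_force: [-3.0, -0.4, 9.0]
grip_width: 0.0288
```

Request:
arm_command(rows="1 0 0 0 0 0 0; 1 0 0 0 0 0 0; 1 0 0 0 0 0 0; 1 0 0 0 0 0 0; 1 0 0 0 0 0 0")

```text
time_s: 3.12
position: [0.4675, 0.0178, 0.1426]
tool_rot: [[-1.0, -0.0, 0.002], [-0.0, 1.0, -0.001], [-0.002, -0.001, -1.0]]
ft_force: [-1.5, -0.3, 8.4]
grip_width: 0.0288
```

Request:
arm_command(rows="1 0 0 -5 0 0 0; 1 0 0 -10 0 0 0; 1 0 0 -15 0 0 0; 1 0 0 -15 0 0 0; 1 0 0 -15 0 0 0")

```text
time_s: 3.53
position: [0.4667, 0.0181, 0.2021]
tool_rot: [[-1.0, 0.0, -0.001], [0.0, 1.0, 0.0], [0.001, 0.0, -1.0]]
ft_force: [0.4, -0.7, -3.4]
grip_width: 0.0286
```

Request:
arm_command(rows="1 0 0 -10 0 0 0; 1 0 0 -10 0 0 0; 1 0 0 0 0 0 0; 1 0 0 0 0 0 0; 1 0 0 0 0 0 0")

```text
time_s: 3.95
position: [0.4666, 0.0181, 0.2207]
tool_rot: [[-1.0, 0.0, -0.001], [0.0, 1.0, 0.0], [0.001, 0.0, -1.0]]
ft_force: [0.3, 0.4, -3.6]
grip_width: 0.0286
```

Run:
```python
from h import *
s=readout.observe();print(s["position"],s["ft_force"],s["wrist_torque"],s["grip_width"])
a=shot("side","s2")
cv2.imwrite("pics/c2.png",cv2.resize(a[60:260,110:310],(600,600),interpolation=2)[:,:,::-1])
```

```text
[0.46660027 0.01805182 0.22071625] [ 0.30767737  0.41655943 -3.59452469] [ 0.00623318 -0.03555089  0.01230419] 0.028583803915460143
```

View pics/c2.png

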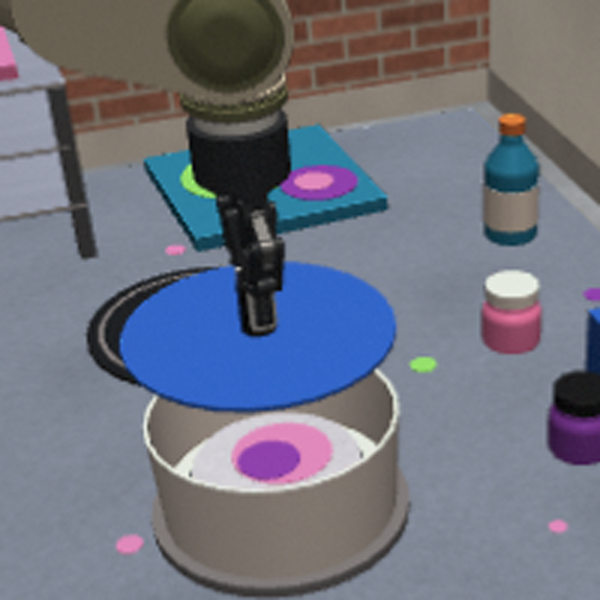

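The lid is held level and well clear of the tub (plate ellipse centred near (258,335)). I carry it to the mat.

Request:
arm_command(rows="1 0 10 0 0 0 0; 1 0 20 0 0 0 0; 1 0 25 0 0 0 0; 1 -1 25 0 0 0 0; 1 -1 25 0 0 0 0")

```text
time_s: 4.42
position: [0.4686, 0.1247, 0.2209]
tool_rot: [[-1.0, 0.0, -0.001], [0.0, 1.0, 0.0], [0.001, 0.0, -1.0]]
ft_force: [0.5, 0.1, -3.6]
grip_width: 0.0285
```

Request:
arm_command(rows="1 -1 25 0 0 0 0; 1 -1 25 0 0 0 0; 1 0 25 0 0 0 0; 1 0 25 0 0 0 0; 1 0 25 0 0 0 0")

```text
time_s: 4.83
position: [0.4703, 0.2499, 0.2207]
tool_rot: [[-1.0, -0.0, -0.001], [-0.0, 1.0, -0.0], [0.001, -0.0, -1.0]]
ft_force: [0.0, -0.4, -3.5]
grip_width: 0.0284
```

Request:
arm_command(rows="1 0 25 0 0 0 0; 1 0 25 0 0 0 0; 1 0 25 0 0 0 0; 1 0 20 0 0 0 0; 1 0 12 0 0 0 0")

```text
time_s: 5.25
position: [0.4701, 0.3575, 0.2205]
tool_rot: [[-1.0, -0.002, -0.001], [-0.002, 1.0, 0.0], [0.001, 0.0, -1.0]]
ft_force: [-1.1, -0.1, -3.2]
grip_width: 0.0287
```

Request:
arm_command(rows="1 0 0 20 0 0 0; 1 0 0 20 0 0 0; 1 0 0 20 0 0 0; 1 0 0 0 0 0 0; 1 0 0 0 0 0 0")

```text
time_s: 5.67
position: [0.4706, 0.3549, 0.1608]
tool_rot: [[-1.0, 0.0, -0.002], [0.0, 1.0, -0.001], [0.002, -0.001, -1.0]]
ft_force: [-0.4, 0.1, -3.0]
grip_width: 0.0286
```

Run:
```python
from h import *
s=readout.observe();print(s["position"],s["ft_force"],s["grip_width"])
a=shot("side","s3")
cv2.imwrite("pics/c3.png",cv2.resize(a[60:220,90:290],(800,640)[:2],interpolation=2)[:600,:,::-1])
p=s["position"]
for h in(.03,.035,.04,.045): 
  print(h,[proj("side",(p[0]+.114*c,p[1]+.114*d,p[2]-h+.011)).round(1) for c,d in((1,0),(-1,0),(0,1),(0,-1))])
```

```text
[0.47060379 0.35490337 0.16077901] [-0.42616468  0.12347944 -2.99074134] 0.028581721018582917
0.03 [array([206.4, 123.2]), array([134.1, 136.1]), array([163.8, 114.9]), array([179.5, 146.1])]
0.035 [array([206.5, 124.6]), array([134.4, 137.6]), array([164. , 116.2]), array([179.7, 147.6])]
0.04 [array([206.7, 126. ]), array([134.7, 139. ]), array([164.2, 117.6]), array([179.9, 149. ])]
0.045 [array([206.8, 127.4]), array([135. , 140.5]), array([164.4, 119. ]), array([180.1, 150.5])]
```

View pics/c3.png

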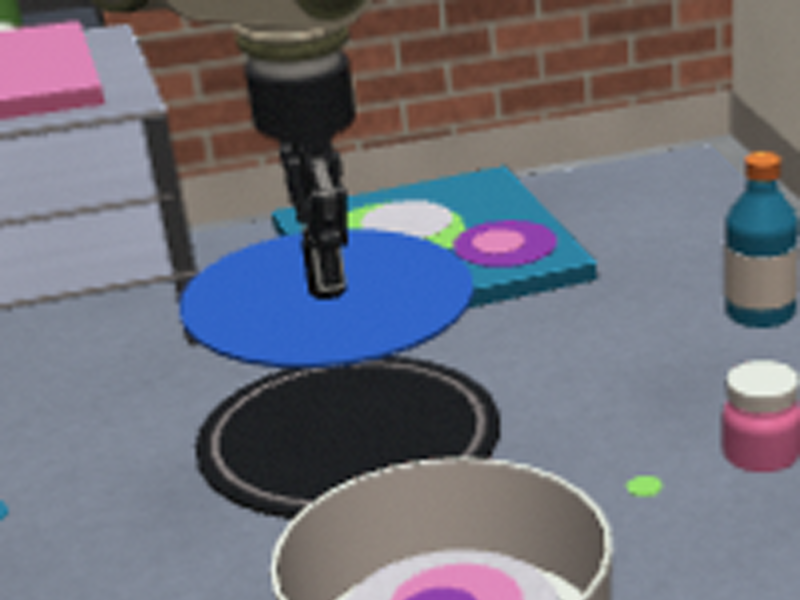

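Lid is level, about 40 mm below the TCP, over the mat (mat centre near crop (348,436)). I lower it, slowly at the end.

```bash
python3 -c "
from h import *
print(unproj('side',(177.1,169),.006),unproj('side',(171.5,134),.132))"
```

```text
[0.4693 0.3392 0.006 ] [0.468  0.3438 0.132 ]
```

Request:
arm_command(rows="1 0 0 20 0 0 0; 1 0 0 25 0 0 0; 1 0 0 25 0 0 0; 1 0 0 20 0 0 0; 1 0 0 12 0 0 0")

```text
time_s: 6.13
position: [0.4711, 0.355, 0.0587]
tool_rot: [[-1.0, 0.0, -0.0], [0.0, 1.0, -0.0], [0.0, -0.0, -1.0]]
ft_force: [-0.5, 0.5, -3.5]
grip_width: 0.0287
```

Request:
arm_command(rows="1 0 0 4 0 0 0; 1 0 0 2 0 0 0; 1 0 0 1 0 0 0; 1 0 0 0 0 0 0")

```text
time_s: 6.47
position: [0.4716, 0.3553, 0.0536]
tool_rot: [[-1.0, 0.0, 0.002], [0.0, 1.0, 0.001], [-0.002, 0.001, -1.0]]
ft_force: [-1.4, -0.6, -3.1]
grip_width: 0.0282
```

Request:
arm_command(rows="1 0 0 2 0 0 0; 1 0 0 2 0 0 0; 1 0 0 1 0 0 0; 1 0 0 0 0 0 0")

```text
time_s: 6.8
position: [0.4709, 0.355, 0.0472]
tool_rot: [[-1.0, 0.0, -0.0], [0.0, 1.0, -0.0], [0.0, -0.0, -1.0]]
ft_force: [-0.1, -0.3, -2.9]
grip_width: 0.0287
```

Request:
arm_command(rows="1 0 0 1 0 0 0; 1 0 0 1 0 0 0; 1 0 0 1 0 0 0; 1 0 0 0 0 0 0")

```text
time_s: 7.13
position: [0.471, 0.355, 0.0445]
tool_rot: [[-1.0, -0.0, 0.0], [-0.0, 1.0, 0.0], [-0.0, 0.0, -1.0]]
ft_force: [-0.9, -0.1, -0.1]
grip_width: 0.0291
```

Request:
arm_command(rows="1 0 0 0.5 0 0 0; 1 0 0 0 0 0 0; 0.55 0 0 0 0 0 0; 0.4 0 0 0 0 0 0; 0.2 0 0 0 0 0 0")

```text
time_s: 7.55
position: [0.4712, 0.355, 0.0438]
tool_rot: [[-1.0, 0.0, 0.0], [0.0, 1.0, 0.0], [-0.0, 0.0, -1.0]]
ft_force: [-0.1, 0.2, -0.8]
grip_width: 0.0612
```

Request:
arm_command(rows="0 0 0 0 0 0 0; 0 0 0 0 0 0 0; 0 0 0 0 0 0 0; 0 0 0 0 0 0 0; 0 0 0 0 0 0 0")

```text
time_s: 7.97
position: [0.471, 0.355, 0.0438]
tool_rot: [[-1.0, 0.0, -0.0], [0.0, 1.0, 0.0], [0.0, 0.0, -1.0]]
ft_force: [0.1, -0.0, -0.0]
grip_width: 0.0854
```

Request:
arm_command(rows="0 0 0 -10 0 0 0; 0 0 0 -20 0 0 0; 0 0 0 -35 0 0 0; 0 0 0 -35 0 0 0; 0 0 0 -35 0 0 0")

```text
time_s: 8.38
position: [0.4707, 0.3548, 0.1812]
tool_rot: [[-1.0, -0.0, 0.0], [-0.0, 1.0, 0.0], [-0.0, 0.0, -1.0]]
ft_force: [0.8, 0.7, 0.4]
grip_width: 0.0853
```

Request:
arm_command(rows="0 0 0 -35 0 0 0; 0 0 0 -35 0 0 0; 0 0 -35 0 0 0 0; 0 0 -35 0 0 0 0; 0 0 -35 0 0 0 0")

```text
time_s: 8.8
position: [0.4705, 0.249, 0.2501]
tool_rot: [[-1.0, -0.001, 0.002], [-0.001, 1.0, 0.0], [-0.002, 0.0, -1.0]]
ft_force: [0.6, -0.9, -0.6]
grip_width: 0.0852
```

Request:
arm_command(rows="1 0 -35 0 0 0 0; 1 0 -35 0 0 0 0; 1 0 -35 0 0 0 0; 1 0 -35 0 0 0 0; 1 0 -35 0 0 0 0")

```text
time_s: 9.22
position: [0.4705, 0.0734, 0.2497]
tool_rot: [[-1.0, -0.0, 0.001], [-0.0, 1.0, -0.0], [-0.001, -0.0, -1.0]]
ft_force: [1.6, 1.1, 0.1]
grip_width: 0.0255
```

Run:
```python
from h import *
s=readout.observe();print(s["position"],s["q"].round(1))
b=shot("top","t4");a=shot("side","s4")
cv2.imwrite("pics/c4.png",np.hstack([cv2.resize(b[180:280,98:198],(400,400),interpolation=2),cv2.resize(a[120:220,110:210],(400,400),interpolation=2)])[:,:,::-1])
H,S,V=cv2.split(cv2.cvtColor(b,cv2.COLOR_RGB2HSV))
c=blob("top",(H>105)&(H<125)&(S>150)&(V>80),(95,180,205,285));e=cv2.fitEllipse(cv2.convexHull(c));print(e,unproj("top",e[0],.017))
```

```text
[0.47046318 0.0734395  0.24972946] [ -5.4  14.3  85.4   0.   80.3 -95.4]
((145.84996032714844, 231.47520446777344), (70.20753479003906, 70.52742767333984), 38.93428039550781) [0.4702 0.3556 0.017 ]
```

View pics/c4.png

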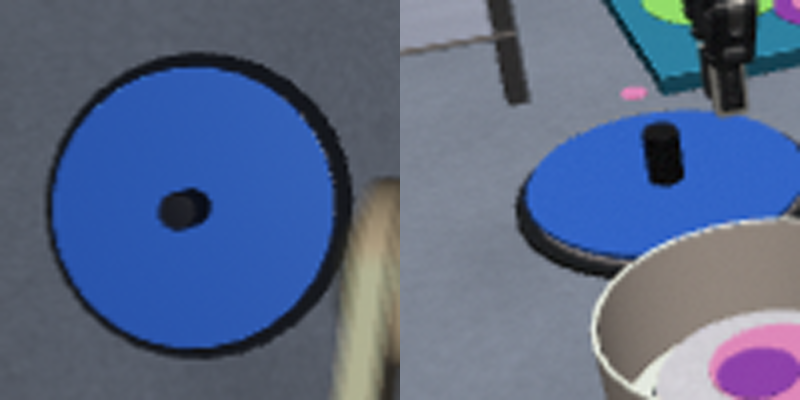

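The lid lies flat on the mat, about 2 mm off centre, with the mat's rim visible all round. Next, over to the handle with the jaws shut.

Request:
arm_command(rows="1 1 -35 0 0 0 0; 1 1 -35 0 0 0 0; 1 1 -35 0 0 0 0; 1 1 -35 0 0 0 0; 1 1 -35 0 0 0 0")

```text
time_s: 9.73
position: [0.4657, -0.1009, 0.2496]
tool_rot: [[-1.0, -0.001, 0.001], [-0.001, 1.0, -0.0], [-0.001, -0.0, -1.0]]
ft_force: [1.3, 0.8, -0.7]
grip_width: -0.0002
```

Request:
arm_command(rows="1 1 -35 0 0 0 0; 1 1 -35 0 0 0 0; 1 0 -35 0 0 0 0; 1 0 -35 0 0 0 0; 1 0 -35 0 0 0 0")

```text
time_s: 10.15
position: [0.464, -0.2761, 0.2496]
tool_rot: [[-1.0, -0.0, 0.001], [-0.0, 1.0, -0.0], [-0.001, -0.0, -1.0]]
ft_force: [0.3, -0.3, -0.7]
grip_width: -0.0
```

Request:
arm_command(rows="1 0 -35 0 0 0 0; 1 0 -35 0 0 0 0; 1 0 0 0 0 0 0; 1 0 0 0 0 0 0; 1 0 0 0 0 0 0")

```text
time_s: 10.57
position: [0.4642, -0.3441, 0.2491]
tool_rot: [[-1.0, -0.0, 0.0], [-0.0, 1.0, 0.0], [-0.0, 0.0, -1.0]]
ft_force: [0.3, 0.1, 0.5]
grip_width: -0.0002
```

Request:
arm_command(rows="1 0 -8 15 0 0 0; 1 0 0 25 0 0 0; 1 0 0 25 0 0 0; 1 0 0 20 0 0 0; 1 0 0 0 0 0 0")

```text
time_s: 10.98
position: [0.4633, -0.3502, 0.1607]
tool_rot: [[-1.0, -0.002, -0.004], [-0.002, 1.0, 0.005], [0.004, 0.005, -1.0]]
ft_force: [0.7, 0.7, -0.5]
grip_width: 0.0
```

Run:
```python
from h import *
print(readout.observe()["position"])
a=shot("side","s5")
cv2.imwrite("pics/c5.png",cv2.resize(a[225:345,210:330],(600,600),interpolation=2)[:,:,::-1])
```

```text
[ 0.46333338 -0.35021771  0.16069981]
```

View pics/c5.png

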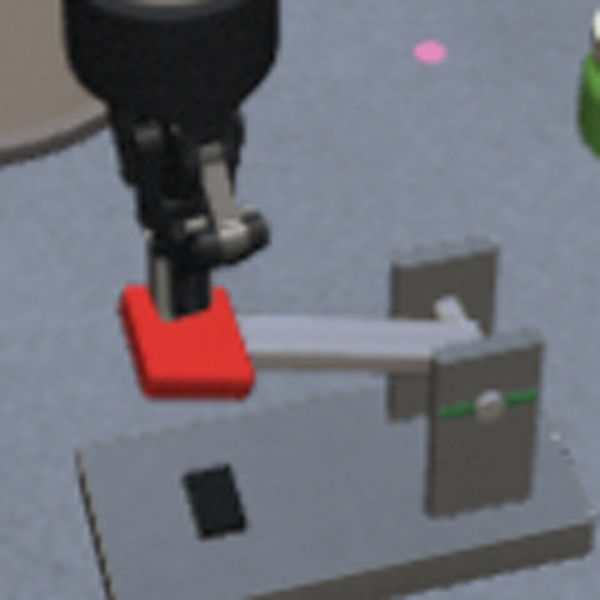

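The fingertip is just above the pad (tip at crop (185,315), pad centre (187,342)). I press in small steps, watching force.

Request:
arm_command(rows="1 0 -1 6 0 0 0; 1 0 0 6 0 0 0; 1 0 0 4 0 0 0; 1 0 0 3 0 0 0; 1 0 0 0 0 0 0")

```text
time_s: 11.45
position: [0.464, -0.3541, 0.1449]
tool_rot: [[-1.0, 0.0, 0.0], [0.0, 1.0, -0.0], [-0.0, -0.0, -1.0]]
ft_force: [-0.9, -0.2, 2.9]
grip_width: 0.0
```

Request:
arm_command(rows="1 0 0 4 0 0 0; 1 0 0 4 0 0 0; 1 0 0 4 0 0 0; 1 0 0 2 0 0 0; 1 0 0 0 0 0 0")

```text
time_s: 11.87
position: [0.4637, -0.3541, 0.1304]
tool_rot: [[-1.0, 0.0, -0.001], [0.0, 1.0, 0.0], [0.001, 0.0, -1.0]]
ft_force: [-2.7, 0.4, 5.1]
grip_width: 0.0003
```

Request:
arm_command(rows="1 0 0 3 0 0 0; 1 0 0 3 0 0 0; 1 0 0 2 0 0 0; 1 0 0 0 0 0 0; 1 0 0 0 0 0 0")

```text
time_s: 12.28
position: [0.4637, -0.3541, 0.1229]
tool_rot: [[-1.0, 0.0, -0.001], [0.0, 1.0, -0.0], [0.001, -0.0, -1.0]]
ft_force: [-4.2, -0.5, 6.4]
grip_width: -0.0002
```

Request:
arm_command(rows="1 0.7 0 3 0 0 0; 1 0.7 0 3 0 0 0; 1 0.6 0 2 0 0 0; 1 0 0 0 0 0 0; 1 0 0 0 0 0 0")

```text
time_s: 12.7
position: [0.4627, -0.3541, 0.1153]
tool_rot: [[-1.0, 0.0, 0.002], [0.0, 1.0, -0.001], [-0.002, -0.001, -1.0]]
ft_force: [0.9, 1.7, 7.2]
grip_width: 0.0
```

Run:
```python
from h import *
s=readout.observe();print(s["position"],s["ft_force"])
a=shot("side","s6")
cv2.imwrite("pics/c6.png",cv2.resize(a[225:345,210:330],(600,600),interpolation=2)[:,:,::-1])
c=np.array([.463,-.354]);t=np.radians(-6);u=np.array([np.cos(t),np.sin(t)]);v=np.array([-u[1],u[0]])
R=lambda p:((proj("side",p)-[210,225])*5).round()
h=c+.117*u   # hinge
for ang in(.2,.3,.4):
  d=.3-ang
  for l in(-.142+.022-.022,-.098):
   for w in(-.025,.025):
    x=h+u*(l*np.cos(d)-.007*np.sin(d)*1)+v*w; print(ang,l,w,R((*x,.09-l*np.sin(d)+.007*np.cos(d))))
```

```text
[ 0.46273566 -0.35411113  0.11526964] [0.90088907 1.73257651 7.23521904]
0.2 -0.142 -0.025 [135. 430.]
0.2 -0.142 0.025 [107. 334.]
0.2 -0.098 -0.025 [247. 414.]
0.2 -0.098 0.025 [214. 319.]
0.3 -0.142 -0.025 [137. 455.]
0.3 -0.142 0.025 [109. 359.]
0.3 -0.098 -0.025 [248. 431.]
0.3 -0.098 0.025 [215. 336.]
0.4 -0.142 -0.025 [142. 479.]
0.4 -0.142 0.025 [114. 382.]
0.4 -0.098 -0.025 [251. 447.]
0.4 -0.098 0.025 [218. 352.]
```

View pics/c6.png

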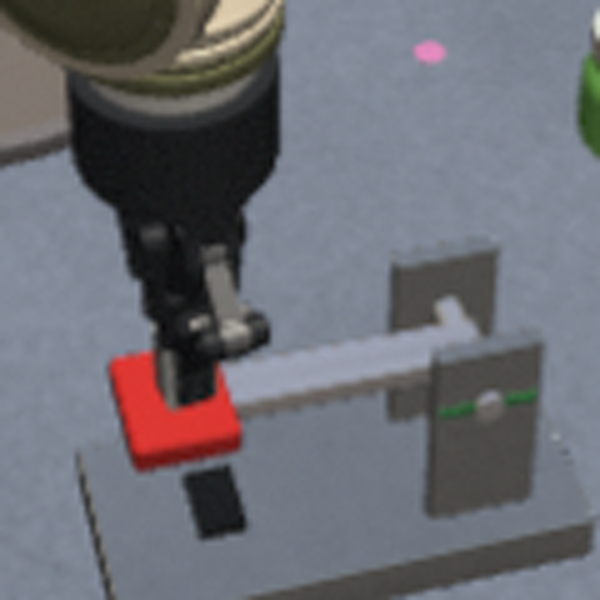

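The pad's top corners, at (137,457), (110,358) and (240,435), match my prediction for 0.30 rad. I hold about 1 s, recheck and hand in.

Request:
arm_command(rows="1 0 0 0.5 0 0 0; 1 0 0 0 0 0 0; 1 0 0 0 0 0 0; 1 0 0 0 0 0 0; 1 0 0 0 0 0 0")

```text
time_s: 13.17
position: [0.4627, -0.3541, 0.1149]
tool_rot: [[-1.0, -0.0, 0.002], [-0.0, 1.0, -0.001], [-0.002, -0.001, -1.0]]
ft_force: [1.3, 2.8, 6.2]
grip_width: 0.0001
```

Request:
arm_command(rows="1 0 0 0 0 0 0; 1 0 0 0 0 0 0; 1 0 0 0 0 0 0; 1 0 0 0 0 0 0; 1 0 0 0 0 0 0")

```text
time_s: 13.58
position: [0.4628, -0.3541, 0.1149]
tool_rot: [[-1.0, 0.0, 0.002], [0.0, 1.0, -0.001], [-0.002, -0.001, -1.0]]
ft_force: [1.5, 1.4, 8.0]
grip_width: -0.0
```

Run:
```python
from h import *
b=shot("top","t7");H,S,V=cv2.split(cv2.cvtColor(b,cv2.COLOR_RGB2HSV))
c=blob("top",(H>105)&(H<125)&(S>150)&(V>80),(95,180,205,285));e=cv2.fitEllipse(cv2.convexHull(c));print(unproj("top",e[0],.017))
s=readout.observe();print(s["time_s"],s["position"],s["ft_force"],s["qvel"].round(2))
if .112<s["position"][2]<.118 and s["ft_force"][2]>5: print(env.close_job())
```

```text
[0.4702 0.3556 0.017 ]
13.6333 [ 0.46274967 -0.35408484  0.11489071] [0.21330015 0.92996429 7.0658051 ] [-0.06  0.08  0.03  0.1  -0.09  0.02]
the job is handed in; nothing more can be done
None
```

I lifted the lid off by its knob, set it on the mat, and let go. Then I pressed the red pad down to level and handed the job in at 13.6 s with the handle still held.

- **Lid:** In the last top image its centre is about 2 mm from the mat's measured centre. The pictures taken after I let go showed it flat with the knob up, and it had not moved since.
- **Handle:** The pad's corners in the side image matched the position I predicted for about 0.30 rad (level). I read about 7 N upward on the tool at hand-in, against 8 N expected at level, and the arm was still.
- **Jars:** The gripper never went near them. I did not measure their positions again at the end.
- **Disagreements:** While gripping the knob, the tool read 8–9 N upward and the TCP stood about 4 mm high. That cleared on lifting and the lid came up level. The side camera also placed the mat and lid about 11–14 mm lower in y than the top camera and arm did. The error was nearly the same for both, so I put it down to how I read the ellipse centres and used the top view.

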